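# Stow the last cassette in the packed row

## Robot

A 6-joint arm with a two-finger parallel gripper is mounted at the origin on a cart in front of the work surface, level with it; the furniture and walls round the work are solid. World frame = base frame: x ahead of the robot, y to its left, z up, the work surface at z = 0. Lengths are in m, angles in rad, forces in N, time in s.
With the tool pointing down it reaches from about 0.35 to 0.975 m from the base axis. Payload 4.9 kg.
Tool frame: the origin (TCP) lies at the very end of the fingers, on their centre line; the grasp point (between the pads) lies manip.grip_point_offset behind it (manip.grip_point_offset is the distance from the TCP to the grasp point, in m); z points along the fingers, y is the line along which they close (so a half turn about z gives the same grasp; the last joint's range is limited). The gripper opens to 85 mm and grips with 20 to 120 N. Pads are 22 mm wide; open, the fingers measure 114 mm over their backs; the gripper's body (76 mm by 85 mm) begins 54 mm behind the grasp point. The pads swing forward as they close: fully open they stand 13 mm farther back than shut.
Start: joints at [1.14, 0.053, 1.613, -0, 1.476, -0.119], TCP at [0.192, 0.595, 0.231] pointing down, gripper open.
Joint ranges: [-3.01, 3.01], [-1.01, 2.22], [0.06, 2.58], [-1.02, 4.17], [0.09, 2.62], [-3.14, 3.14]. Speed limits (rad/s): [2.57, 2.57, 3.14, 3.14, 3.14, 3.14].

## Interface

Orientations are given as a unit quaternion [w, x, y, z].
In Python, from plant import manip gives the robot as it stands.
- The arm moves only by the shell command python3 -m crank 'ROWS' [OPENING]. ROWS is JSON, a list of rows, each an object of numbers: "x", "y", "z": the shift along the tool's x, y, z in cm; "turn": the turn about the tool's z in rad. In form: [{"x": .., "y": .., "z": .., "turn": ..}, ...]. A call has 1 to 5 rows; each row shifts and turns the commanded pose from where the row before left it, along the tool's axes as they then stand; what a row does not reach is not made up. A row lasts 1/10 s, in which the tool goes at most 50 mm and 8.59 degrees, less where a joint would pass 70% of its speed; a pose out of reach is approached as far as the arm can. A call with a gripper value outside its range is refused whole. OPENING is the opening in per cent of the stroke, from 0 (shut) to 100 (fully open), set as the call begins (- or left out, the last holds). The fingers move at their own pace and stop on an object; the grip force is fixed at half the most. Time passes only in rows, so rows that do not move let the fingers close. It gives the time, the measured TCP pose, the force, the opening and the grip force at its end, in the units of the state.
- manip.state(): the state, without advancing time (a new reading comes with each control period).
- manip.grab_frame(name): name is "scene" or "top" or "wrist"; returns (picture, depth): 384x512x3 uint8, red, green, blue; 384x512 float32, m along the optical axis (not along the pixel's ray), 0 where there is no reading.
- manip.camera_model(name): a dict with "mtx" (3x3 intrinsics, pixels), "world_to_cam" (4x4, takes a point from world to camera coordinates). Camera axes: x right, y down, z forward; pixel columns grow to the right and rows downward; lengths in m; the calibration is good to about 2 mm. A picture is of the moment at which its call begins: read the wrist's pose just before it. camera_model takes no time and is no camera call; for the wrist camera it gives the pose at the moment of the call.
- manip.job_done(): hands the job in; it is judged then, once.
The state is a dict: "time": time; "joint_pos": joint angles; "joint_vel": joint speeds; "joint_efforts": joint torques, N m; "tool_pos": TCP position; "tool_rot": TCP orientation; "contact_force": force on the tool from outside, world axes, zero at the start; "ft_torque": the same for the moment, N m; "gripper_width": opening from 0.0 (shut) to 1.0 (fully open); "grasp_force": force on a finger pad.
Only numpy, scipy, OpenCV 4.12 (cv2) and the standard library are available. Lean on these libraries where they do the work, as an engineer would, in place of code of your own. Each camera call takes 0.05 s, during which the arm holds its last target. There are 200 camera calls.

## Task

Stow the loose cassette in the gap in the middle of the row: slide it in nose first, so that its wedge nudges the two neighbours apart without toppling them. Then press it home against the rubber buffer behind the gap with a firm, steady push (some 12 to 18 N, never above 25 N) held for about half a second, and leave it standing upright there, with the rest of the row upright in the fence and nothing else disturbed.

Things in the scene. Friction and masses are not known exactly. Their poses are not given: they have to be found in the camera images.
- cassette: The cassette to stow, standing alone on the table: plain grey flat case on edge, 110 long (own x) x 24 thick (y) x 75 high (z); origin: centre of its underside; +x is the wedge nose, -x the flat front end with a blank label. Smooth plastic. From x = 23 to 55 it tapers in plan to a blunt tip 9 mm wide. Its broad sides are flat and can be gripped anywhere behind the taper. 0.15 to 0.25 kg.
- fence: Low U-shaped grey sheet-metal fence fixed to the table, holding the row. Origin: on the table, middle of the back panel's inner face; +x points from the open mouth to the panel (things go in along +x), y along the row, z up. Inside 128 mm wide, 62 high, no floor (cassettes stand on the table); side cheeks 4 mm thick, reaching to x = -100.
- buffer_mount (a point): Point on the panel's inner face, 38 mm above the table at y = 0 of the fence, where a 10 mm round rubber buffer on a threaded stem stands out, behind the gap. Its tip is set 4 to 28 mm in front of this point, unmeasured: feel for it. It gives 1 mm per 10 N. The stowed cassette thus stands 4 to 28 mm proud of the row; sliding it takes up to 4 N.
- left_outer: Cassette of the row, leftmost (+y of the fence): plain grey flat case on edge, 110 long (own x) x 24 thick (y) x 75 high (z); origin: centre of its underside; +x is the wedge nose, -x the flat front end with a blank label. Loose, nose at the back panel, same axes as the fence.
- left_inner: Cassette of the row, left neighbour of the gap: plain grey flat case on edge, 110 long (own x) x 24 thick (y) x 75 high (z); origin: centre of its underside; +x is the wedge nose, -x the flat front end with a blank label. Loose, nose at the back panel, same axes as the fence. The gap between the inner two is 14 to 22 mm, but with all five in, the row has 8 mm of play.
- right_inner: Cassette of the row, right neighbour of the gap: plain grey flat case on edge, 110 long (own x) x 24 thick (y) x 75 high (z); origin: centre of its underside; +x is the wedge nose, -x the flat front end with a blank label. Loose, nose at the back panel, same axes as the fence. The gap between the inner two is 14 to 22 mm, but with all five in, the row has 8 mm of play.
- right_outer: Cassette of the row, rightmost (-y of the fence): plain grey flat case on edge, 110 long (own x) x 24 thick (y) x 75 high (z); origin: centre of its underside; +x is the wedge nose, -x the flat front end with a blank label. Loose, nose at the back panel, same axes as the fence.
- flux_tin: Bystander: round flat tin, 53 mm across, 22 high, standing on the table; origin at the centre of its underside.
- solder_spool: Bystander: solder spool standing on its flange, 80 x 69 x 47 mm high; origin at the centre of its underside.
Mind the look-alikes: they are no part of the job. Leave any turquoise look-alike of the cassette alone.

How it is judged:
On the way, in this order (a step that is already met when the one before it is completed fails the run):
1. the cassette's nose is at least 30 mm into the gap between its neighbours, upright and in line (y of cassette in the frame of fence between -0.009 and 0.009 m and angle between the x axis of cassette and the x axis of fence, either way round below 0.1 rad and angle between cassette's own z axis and vertical below 0.08 rad and height (world z) of cassette below 0.006 m and x of cassette in the frame of fence above -0.135 m), for 0.1 s.
2. the cassette, all the way in, is pressed on the buffer with more than 8 N for 0.2 s (y of cassette in the frame of fence between -0.009 and 0.009 m and angle between the x axis of cassette and the x axis of fence, either way round below 0.1 rad and angle between cassette's own z axis and vertical below 0.08 rad and height (world z) of cassette below 0.006 m and x of cassette in the frame of fence above -0.088 m and contact force between cassette and fence above 8 N), for 0.2 s.
At the end, for the whole second after the job is handed in: The cassette stands at rest in the middle of the row (within 9 mm of centre, under 88 mm from the panel, in line to 0.1 rad, tilt under 0.08); the other four stand in the fence (under 75 mm from the panel, tilt under 0.08, in line to 0.12) (y of cassette in the frame of fence between -0.009 and 0.009 m and angle between the x axis of cassette and the x axis of fence, either way round below 0.1 rad and angle between each of cassette, left_outer, left_inner, right_inner, right_outer's own z axis and vertical below 0.08 rad and height (world z) of each of cassette, left_outer, left_inner, right_inner, right_outer below 0.006 m and x of cassette in the frame of fence above -0.088 m and linear speed of cassette below 0.01 m/s and angle between the x axis of each of left_outer, left_inner, right_inner, right_outer and the x axis of fence, either way round below 0.12 rad and x of each of left_outer, left_inner, right_inner, right_outer in the frame of fence above -0.075 m); the robot touches nothing.
It fails at once if the cassette pushes on the fence or its buffer with more than 25 N (contact force between cassette and fence above 25 N).
It fails at once if the cassette is rammed against a neighbour with more than 20 N (contact force between cassette and left_inner above 20 N or contact force between cassette and right_inner above 20 N).
It fails at once if a cassette of the row is toppled (tips by more than 0.25 rad) (angle between any of left_outer, left_inner, right_inner, right_outer's own z axis and vertical above 0.25 rad).
It fails at once if a bystander is moved by more than 30 mm (distance of any of flux_tin, solder_spool from where it was at the start of the episode above 0.03 m).
It also fails if it takes over 64 s, if anything falls off the work surface, if the arm or the gripper's body presses on something with over 40 N, if the wrist force passes 120 N, or if a joint passes its speed limit or range.

## Working session

There is one attempt and no reset: what is moved stays moved. The work goes in short steps, Python scripts to look and compute and a shell command to move; the robot and the scene stay as the last step left them, time stands still between calls to the robot, and variables do not carry over. Pictures are saved under pics/ and viewed, at most 10 in all, crops included, and the job is handed in when it is done.

```bash
ls; mkdir -p pics
python3 - <<'E'
from plant import manip
import cv2,numpy as np
s=manip.state();print({k:np.round(v,4).tolist() for k,v in s.items()}); print(manip.grip_point_offset)
ims=[]
for n in("scene","top"):
    p,d=manip.grab_frame(n);np.savez(f'{n}.npz',p=p,d=d,K=manip.camera_model(n)["mtx"],T=manip.camera_model(n)["world_to_cam"])
    cv2.imwrite(f'pics/{n}.png',p[:,:,::-1])
    print(n,manip.camera_model(n))
E
```

```text
pics
{'time': 0.0, 'joint_pos': [1.14, 0.0533, 1.6143, -0.0, 1.476, -0.119], 'joint_vel': [0.0007, -0.0006, 0.0011, 0.0001, -0.0008, 0.0006], 'joint_efforts': [0.0002, -39.3683, -37.0175, -0.0001, 0.0072, 0.0], 'tool_pos': [0.1915, 0.5943, 0.2301], 'tool_rot': [-0.0003, 0.1553, 0.9879, -0.001], 'contact_force': [-0.4677, 0.7483, -0.1005], 'ft_torque': [0.0176, -0.0068, 0.0136], 'grasp_force': 0.0, 'gripper_width': 1.0061}
0.0187
scene {'mtx': array([[406.5156665 ,   0.        , 259.08204874],
       [  0.        , 406.5156665 , 188.10099573],
       [  0.        ,   0.        ,   1.        ]]), 'world_to_cam': array([[ 0.71033153, -0.70376351, -0.0120844 , -0.26054895],
       [-0.33595653, -0.32390525, -0.88443123,  0.30714704],
       [ 0.61851622,  0.63229922, -0.46651406,  0.50987638],
       [ 0.        ,  0.        ,  0.        ,  1.        ]])}
top {'mtx': array([[428.85264441,   0.        , 253.7087168 ],
       [  0.        , 428.85264441, 193.73982777],
       [  0.        ,   0.        ,   1.        ]]), 'world_to_cam': array([[ 0.00625704, -0.99969904,  0.02372075,  0.1627338 ],
       [-0.98507896, -0.01024194, -0.17179796,  0.55034365],
       [ 0.17198921, -0.02229187, -0.98484658,  1.08934942],
       [ 0.        ,  0.        ,  0.        ,  1.        ]])}
```

View pics/scene.png

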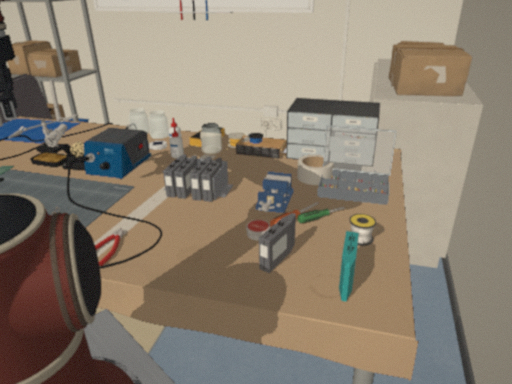

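View pics/top.png

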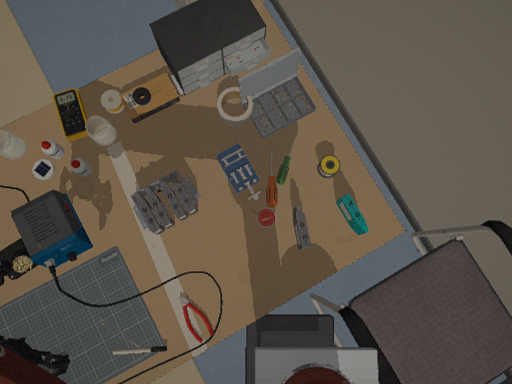

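The scene picture shows the row at (195,178) and the loose grey cassette at (278,243) with its label facing the camera. In the top picture the row is at (165,202), the cassette at (302,228), the red flux tin at (266,217), the spool at (329,165) and the turquoise look-alike at (352,213).

```bash
cat > h.py <<'E'
import numpy as np,cv2
def cloud(p,d,K,T):
    v,u=np.nonzero(d>0);z=d[v,u]
    c=np.stack([(u-K[0,2])/K[0,0]*z,(v-K[1,2])/K[1,1]*z,z],1)
    return (c-T[:3,3])@T[:3,:3],u,v
E
python3 - <<'E'
from h import *
f=np.load('top.npz');P,u,v=cloud(f['p'],f['d'],f['K'],f['T'])
tab=(abs(u-230)<15)&(abs(v-225)<15);print('table z',np.median(P[tab][:,2]))
for nm,(a,b,c,e),lo,hi in [('cas',(285,315,200,252),.06,.09),('row',(125,205,165,238),.066,.09),('fence',(125,205,165,238),.045,.066),('tin',(250,280,205,232),.012,.035),('spool',(310,345,148,182),.03,.06)]:
    m=(u>a)&(u<b)&(v>c)&(v<e)&(P[:,2]>lo)&(P[:,2]<hi);q=P[m]
    r=cv2.minAreaRect(q[:,:2].astype(np.float32)*1000)
    print(nm,m.sum(),np.round(np.median(q[:,2]),3),np.round(r[0],1),np.round(r[1],1),r[2],'box',np.round(cv2.boxPoints(r)).tolist())
p=f['p'][:,:,::-1]
a=cv2.resize(p[160:250,120:210],None,fx=6,fy=6,interpolation=2);b=cv2.resize(p[195:255,280:320],None,fx=6,fy=6,interpolation=2)
o=np.zeros((540,780,3),np.uint8);o[:,:540]=a;o[:360,540:]=b;cv2.imwrite('pics/crop.png',o)
E
```

```text
table z 0.00030322846684304426
cas 402 0.075 [462.9  44.9] [111.   24.6] 10.690401077270508 box [[406.0, 47.0], [411.0, 22.0], [520.0, 43.0], [515.0, 67.0]]
row 1540 0.075 [524.5 400.4] [114.7 133.8] 31.33430290222168 box [[441.0, 428.0], [510.0, 313.0], [608.0, 373.0], [539.0, 487.0]]
fence 383 0.062 [528.2 403. ] [124.5 137.1] 30.780948638916016 box [[440.0, 430.0], [510.0, 312.0], [617.0, 376.0], [547.0, 494.0]]
tin 301 0.021 [490.4 134.6] [51.2 48.9] 89.85694122314453 box [[466.0, 109.0], [515.0, 109.0], [515.0, 160.0], [466.0, 160.0]]
spool 304 0.046 [631.5 -36. ] [53.1 52.8] 2.4056482315063477 box [[604.0, -11.0], [606.0, -64.0], [659.0, -61.0], [657.0, -9.0]]
```

View pics/crop.png

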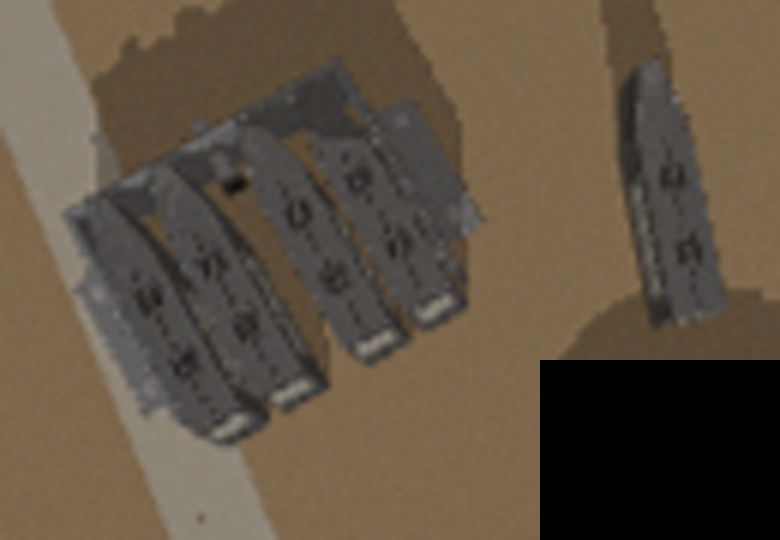

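The crop shows four row cassettes with labelled fronts at the lower right and noses at the panel (upper left). The buffer is at about (233,185) in the gap, and the loose cassette's nose points up at (655,65). Next I'll measure the fence line and the gap.

```bash
cat >> h.py <<'E'
def row(P,m,th=None):
    q=P[m]
    th0=np.radians(31.)
    def fr(th,q): return q[:,:2]@np.array([[np.cos(th),-np.sin(th)],[np.sin(th),np.cos(th)]])
    return fr
E
python3 - <<'E'
from h import *
f=np.load('top.npz');P,u,v=cloud(f['p'],f['d'],f['K'],f['T'])
th=np.radians(31);c,s=np.cos(th),np.sin(th)
o=np.array([.582,.435])
L=(P[:,:2]-o)@np.array([[c,-s],[s,c]]);z=P[:,2]
m=(abs(L[:,0]+.05)<.09)&(abs(L[:,1])<.09)
t=m&(z>.069)&(z<.085); w=m&(z>.05)&(z<.069)
g=np.zeros((45,45),int)
# occupancy picture 4mm: x rows from +20 down to -140
for x in range(24,-140,-4):
    l=''
    for y in range(84,-84,-3):
        k=(abs(L[:,0]*1000-x)<2.2)&(abs(L[:,1]*1000-y)<1.7)
        l+= '#' if (k&t).any() else 'o' if (k&w).any() else '.' if (k&m).any() else ' '
    print(f'{x:5d}',l)
E
```

```text
24 ... ....................................................
   20 ................................ .......................
   16 ........................................................
   12 ..........................  ............................
    8 ..     .        .     ...          .    . . .     ......
    4 ...                         .                      .....
    0 ..                         ...                     .....
   -4 ...                        . .                     .....
   -8 ...   oooooo  o oo o oooo o o oo oooooooo o o oooo......
  -12 ...  oooo ooo#oooooo# .oooooooooooo oooooooo #ooooo.....
  -16 ...  ooo ####...   #####.. ..o.   ###..o.  #### .ooo....
  -20 ...  ooo #####.    #####.. ...   #####...  #####.ooo....
  -24 ..   ooo #####     #####.. ...   #####..   ##### oo.....
  -28 ...   oo######.    #####o.....  ######... ######.ooo....
  -32 ...  ooo ######   ######o.....  #######.  ####### o.....
  -36 ...   o #######   #######.. ..  #######.. #######ooo....
  -40 ...  oo###### #. ########..... ########. ########oo.....
  -44 ...  oo######### ########.
[... 779 characters left out ...]
#o.....
  -96 ...   o######### #########...  ########o.#########oo....
 -100 ...  oo######### #########.... #########.#########oo....
 -104 .... oo######### ########o.... ########o ########oo.....
 -108 ...  oo######### #########.... ######### #########oo....
 -112 ..... #########o #########.... ########..#########o.....
 -116 .....oo######### #########.....#########.########oo.....
 -120 .......#########.#########.....#########.########.......
 -124 .......o#o######.o########.....########o.########o......
 -128 ........................................................
 -132 ............................. ..........................
 -136 ........................................................
```

```bash
python3 -m crank '[{"x":0,"y":-5,"z":0,"turn":-0.12},{"x":0,"y":-5,"z":0,"turn":-0.12},{"x":0,"y":-5,"z":0,"turn":-0.12},{"x":0,"y":-5,"z":0,"turn":-0.12}]' 100
python3 -c "
from plant import manip;s=manip.state();print(s['tool_pos'],s['tool_rot'],s['joint_pos'],s['time'])"
```

```text
time: 0.5
tool_pos: [0.1647, 0.3965, 0.2303]
tool_rot: [-0.0, -0.087, 0.996, -0.001]
contact_force: [0.4, -1.1, 1.2]
gripper_width: 1.0
grasp_force: 0.0
[0.16468439 0.39645163 0.23031059] [-4.47892937e-04 -8.73878615e-02  9.96174015e-01 -7.01638732e-04] [ 1.00347017e+00 -4.45195434e-01  2.04446898e+00 -1.44180957e-04
  1.54397767e+00 -7.42321177e-01] 0.5
```

```bash
python3 -m crank '[{"x":-4.8,"y":-1},{"x":-4.8,"y":-1},{"x":-4.8,"y":-1},{"x":-4.7,"y":-1},{"x":0,"y":-5}]' >/dev/null
python3 -m crank '[{"y":-5},{"y":-5},{"y":-5},{"y":-5},{"y":-5}]' ; python3 -m crank '[{"y":-5},{"turn":-0.013},{"x":0}]'
python3 - <<'E'
from h import *
from plant import manip
s=manip.state();print(s['joint_pos'])
np.set_printoptions(precision=4,suppress=True)
T=manip.camera_model('wrist')["world_to_cam"];K=manip.camera_model('wrist')["mtx"]
p,d=manip.grab_frame('wrist');cv2.imwrite('pics/w1.png',p[:,:,::-1])
P,u,v=cloud(p,d,K,T)
m=(abs(P[:,0]-.463)<.09)&(abs(P[:,1]-.045)<.06)&(P[:,2]>.066)&(P[:,2]<.085)
r=cv2.minAreaRect(P[m][:,:2].astype(np.float32)*1000);print(m.sum(),np.median(P[m][:,2]),r)
f=np.load('top.npz');P,u,v=cloud(f['p'],f['d'],f['K'],f['T'])
th=np.radians(31);c,s=np.cos(th),np.sin(th);o=np.array([.582,.435])-.0135*np.array([c,s])
L=(P[:,:2]-o)@np.array([[c,-s],[s,c]])*1000;z=P[:,2]
t=(z>.069)&(z<.085); w=(z>.05)&(z<.069)
xs=np.arange(-96,-35,3.)
E={k:[] for k in 'LO LI RI RO'.split()}
for x in xs:
    k=abs(L[:,0]-x)<2.5
    a=L[k&(t|w)&(abs(L[:,1])<80)][:,1];b=L[k&t&(abs(L[:,1])<80)][:,1]
    E['LO'].append(a.max());E['RO'].append(a.min());E['LI'].append(b[b>0].min());E['RI'].append(b[b<0].max())
for k in E: print(k,np.polyfit(xs+66,E[k],1))
E
```

```text
[ 1.00347017e+00 -4.45195434e-01  2.04446898e+00 -1.44180957e-04
  1.54397767e+00 -7.42321177e-01]
0 nan ((0.0, 0.0), (0.0, 0.0), 0.0)
LO [-0.0024 68.3111]
LI [-0.0108  9.7999]
RI [-0.005  -9.1616]
RO [ -0.0113 -67.3862]schema error: expected keys x, y, z, turn
schema error: expected keys x, y, z, turn
schema error: expected keys x, y, z, turn
  return _methods._mean(a, axis=axis, dtype=dtype,
  ret = ret.dtype.type(ret / rcount)
```

```bash
python3 -m crank '[{"x":-4.8,"y":-1,"z":0,"turn":0},{"x":-4.8,"y":-1,"z":0,"turn":0},{"x":-4.8,"y":-1,"z":0,"turn":0},{"x":-4.7,"y":-1,"z":0,"turn":0},{"x":0,"y":-5,"z":0,"turn":0}]' >/dev/null
python3 -m crank '[{"x":0,"y":-5,"z":0,"turn":0},{"x":0,"y":-5,"z":0,"turn":0},{"x":0,"y":-5,"z":0,"turn":0},{"x":0,"y":-5,"z":0,"turn":0},{"x":0,"y":-5,"z":0,"turn":0}]' >/dev/null; python3 -m crank '[{"x":0,"y":-5,"z":0,"turn":0},{"x":0,"y":0,"z":0,"turn":-0.013},{"x":0,"y":0,"z":0,"turn":0}]'
python3 - <<'E'
from h import *
from plant import manip
T=manip.camera_model('wrist')["world_to_cam"];K=manip.camera_model('wrist')["mtx"]
p,d=manip.grab_frame('wrist');cv2.imwrite('pics/w1.png',p[:,:,::-1])
P,u,v=cloud(p,d,K,T)
m=(abs(P[:,0]-.463)<.09)&(abs(P[:,1]-.045)<.06)&(P[:,2]>.066)&(P[:,2]<.085)
r=cv2.minAreaRect(P[m][:,:2].astype(np.float32)*1000);print(m.sum(),np.median(P[m][:,2]),r)
E
```

```text
time: 1.85
tool_pos: [0.4192, 0.0449, 0.2309]
tool_rot: [-0.0, -0.089, 0.996, 0.0]
contact_force: [-0.0, -0.5, -0.0]
gripper_width: 1.0
grasp_force: 0.0
1807 0.07501667942392036 ((461.94671630859375, 43.801841735839844), (110.38941192626953, 23.979318618774414), 11.031081199645996)
```

View pics/w1.png

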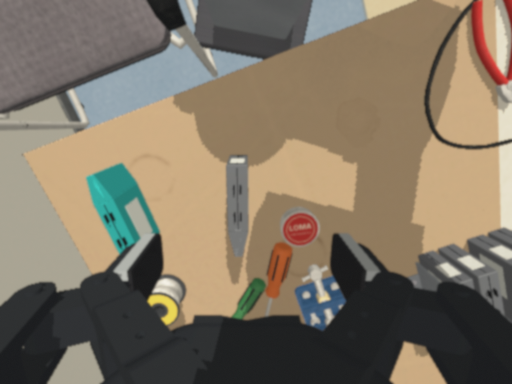

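The wrist view shows the cassette upright at (238,205), nose downward in the picture, with clear space for both fingers. The tin is at (300,228). Next I descend and grip.

```bash
python3 -m crank '[{"x":0,"y":-0.9,"z":3,"turn":-0.013},{"x":0,"y":0,"z":4.5,"turn":0},{"x":0,"y":0,"z":4.5,"turn":0},{"x":0,"y":0,"z":4.5,"turn":0},{"x":0,"y":0,"z":3,"turn":0}]' >/dev/null
python3 -m crank '[{"x":0,"y":0,"z":0.9,"turn":0},{"x":0,"y":0,"z":0,"turn":0},{"x":0,"y":0,"z":0,"turn":0}]'
python3 -m crank '[{"x":0,"y":0,"z":0,"turn":0},{"x":0,"y":0,"z":0,"turn":0},{"x":0,"y":0,"z":0,"turn":0},{"x":0,"y":0,"z":0,"turn":0},{"x":0,"y":0,"z":0,"turn":0}]' 0
python3 -m crank '[{"x":0,"y":0,"z":0,"turn":0},{"x":0,"y":0,"z":0,"turn":0},{"x":0,"y":0,"z":0,"turn":0},{"x":0,"y":0,"z":0,"turn":0},{"x":0,"y":0,"z":0,"turn":0}]'
```

```text
time: 2.7
tool_pos: [0.4223, 0.0377, 0.029]
tool_rot: [0.001, -0.098, 0.995, -0.0]
contact_force: [0.4, -0.4, 0.6]
gripper_width: 0.997
grasp_force: 0.0
time: 3.2
tool_pos: [0.4214, 0.0368, 0.0279]
tool_rot: [0.001, -0.097, 0.995, -0.0]
contact_force: [0.0, -0.4, 3.6]
gripper_width: 0.274
grasp_force: 60.0
time: 3.7
tool_pos: [0.4214, 0.0368, 0.028]
tool_rot: [0.0, -0.097, 0.995, -0.0]
contact_force: [-0.7, -0.9, 4.7]
gripper_width: 0.274
grasp_force: 60.1
```

```bash
python3 -m crank '[{"x":0,"y":0,"z":-2,"turn":0},{"x":0,"y":0,"z":-4,"turn":0},{"x":0,"y":0,"z":0,"turn":0},{"x":-0.8,"y":2,"z":0,"turn":0},{"x":0,"y":3.5,"z":0,"turn":0}]'
python3 -m crank '[{"x":0,"y":4,"z":0,"turn":0},{"x":0,"y":4,"z":0,"turn":0},{"x":0,"y":4,"z":0,"turn":0},{"x":0,"y":4,"z":0,"turn":0},{"x":0,"y":3.5,"z":0,"turn":0}]' >/dev/null
python3 -m crank '[{"x":0,"y":2.9,"z":0,"turn":0},{"x":0,"y":0,"z":0,"turn":-0.11},{"x":0,"y":0,"z":0,"turn":-0.12},{"x":0,"y":0,"z":0,"turn":-0.11},{"x":0,"y":0,"z":0,"turn":0}]'
python3 -m crank '[{"x":0,"y":0,"z":0,"turn":0},{"x":0,"y":0,"z":0,"turn":0}]'
python3 - <<'E'
from h import *
from plant import manip
T=manip.camera_model('wrist')["world_to_cam"];K=manip.camera_model('wrist')["mtx"]
p,d=manip.grab_frame('wrist');cv2.imwrite('pics/w2.png',p[:,:,::-1]);np.savez('w2.npz',p=p,d=d,K=K,T=T)
p,d=manip.grab_frame('top');np.savez('top2.npz',p=p,d=d)
E
```

```text
time: 4.2
tool_pos: [0.4182, 0.0921, 0.0865]
tool_rot: [-0.0, -0.095, 0.995, -0.0]
contact_force: [-0.2, -0.3, -1.9]
gripper_width: 0.275
grasp_force: 59.5
time: 5.2
tool_pos: [0.3737, 0.3117, 0.0854]
tool_rot: [-0.002, -0.264, 0.965, -0.0]
contact_force: [0.4, 0.1, -2.4]
gripper_width: 0.273
grasp_force: 59.8
time: 5.4
tool_pos: [0.3745, 0.312, 0.0866]
tool_rot: [-0.001, -0.263, 0.965, -0.0]
contact_force: [0.2, -0.2, -2.5]
gripper_width: 0.274
grasp_force: 59.8
```

View pics/w2.png

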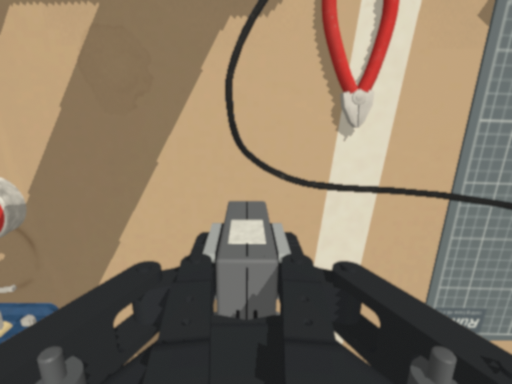

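The wrist view shows the cassette held square between the pads, label end at (247,235); the row is hidden behind the gripper. I'll check the alignment from the top camera.

```bash
cat > al.py <<'E'
from h import *
f=np.load('top.npz')
th=np.radians(30.58);c,s=np.cos(th),np.sin(th);F=np.array([.5704,.428])
def fence(d,K=f['K'],T=f['T']):
    P,u,v=cloud(None,d,K,T)
    return np.c_[(P[:,:2]-F)@np.array([[c,-s],[s,c]]),P[:,2]]*1000
E
python3 - <<'E'
from al import *
g=np.load('top2.npz');L=fence(g['d'])
cv2.imwrite('pics/t2.png',cv2.resize(g['p'][150:300,100:300,::-1],None,fx=3,fy=3))
m=(L[:,0]>-230)&(L[:,0]<-126)&(abs(L[:,1])<40)
for x in range(-200,-118,5):
    k=(abs(L[:,0]-x)<3)&(abs(L[:,1])<40)&(L[:,2]>60)
    if k.any(): print(x,k.sum(),L[k][:,1].min().round(1),L[k][:,1].max().round(1),np.median(L[k][:,2]).round(1))
t=(L[:,2]>69)&(L[:,2]<82)&(abs(L[:,1])<66)
for a,b in((36,66),(8,36),(-36,-8),(-66,-36)):
    k=t&(L[:,1]>a)&(L[:,1]<b);print('x ext',np.percentile(L[k][:,0],[0.5,99.5]))
for x in (-100,-80,-60,-45):
    y=L[t&(abs(L[:,0]-x)<4)][:,1];print(x,y[y>0].min(),y[y<0].max())
E
```

```text
-200 130 -39.7 39.7 395.3
-195 120 -39.4 39.6 389.9
-190 76 -39.2 39.6 382.0
-185 1 -30.8 -30.8 373.6
-150 15 -8.1 8.7 134.1
-145 20 -7.3 8.7 133.8
-140 18 -6.7 7.5 133.9
-135 15 -5.3 6.5 133.0
-130 7 -4.3 4.1 131.9
x ext [-109.80382926  231.82002209]
x ext [-110.02759225  221.751455  ]
x ext [-109.77660872   -3.75834915]
x ext [-109.82413848   -0.67875427]
-100 8.785248195092226 -9.067169881422636
-80 8.947513497297898 -8.912893260540697
-60 9.035416375394016 -9.50468441851981
-45 9.621997187449056 -9.678956760623299
```

View pics/t2.png

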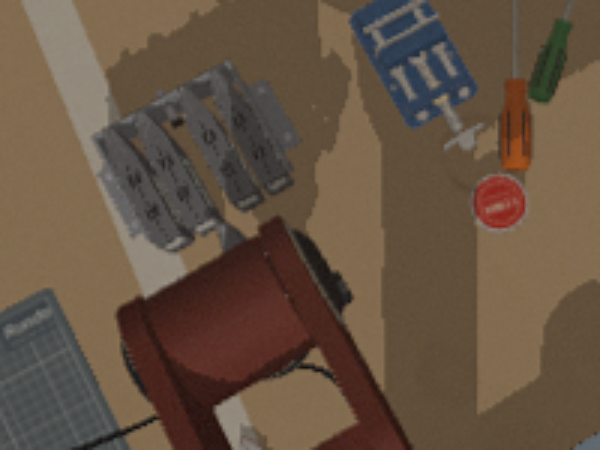

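The top view shows the cassette tip, at about (228,235), in line with the gap: y is within 0.5 mm, the nose is at x = -129 and the row fronts are at x = -110. Next I lower it.

```bash
python3 -m crank '[{"x":0,"y":0,"z":2,"turn":0},{"x":0,"y":0,"z":2,"turn":0},{"x":0,"y":0,"z":1.2,"turn":0},{"x":0,"y":0,"z":0.4,"turn":0},{"x":0,"y":0,"z":0.1,"turn":0}]' >/dev/null
python3 -m crank '[{"x":0,"y":0,"z":0,"turn":0},{"x":0,"y":0,"z":0,"turn":0},{"x":0,"y":0,"z":0,"turn":0}]'
```

```text
time: 6.3
tool_pos: [0.3755, 0.3127, 0.0312]
tool_rot: [0.001, -0.264, 0.965, 0.0]
contact_force: [0.0, -1.0, -2.0]
gripper_width: 0.276
grasp_force: 59.8
```

```bash
python3 -m crank '[{"x":0,"y":0,"z":0.15,"turn":0},{"x":0,"y":0,"z":0.1,"turn":0},{"x":-0.5,"y":0,"z":0,"turn":0},{"x":-0.5,"y":0,"z":0,"turn":0},{"x":-0.5,"y":0,"z":0,"turn":0}]'
python3 -m crank '[{"x":-0.4,"y":0,"z":0,"turn":0},{"x":-0.4,"y":0,"z":0,"turn":0},{"x":-0.4,"y":0,"z":0,"turn":0},{"x":-0.4,"y":0,"z":0,"turn":0},{"x":0,"y":0,"z":0,"turn":0}]'
```

```text
time: 6.8
tool_pos: [0.3884, 0.3202, 0.028]
tool_rot: [0.0, -0.264, 0.965, 0.0]
contact_force: [-0.2, -0.6, 0.3]
gripper_width: 0.271
grasp_force: 60.0
time: 7.3
tool_pos: [0.4023, 0.3285, 0.028]
tool_rot: [0.001, -0.264, 0.965, 0.0]
contact_force: [1.8, 0.3, 2.1]
gripper_width: 0.277
grasp_force: 60.0
```

```bash
python3 -m crank '[{"x":-0.4,"y":0,"z":0,"turn":0},{"x":-0.4,"y":0,"z":0,"turn":0},{"x":-0.4,"y":0,"z":0,"turn":0},{"x":-0.4,"y":0,"z":0,"turn":0},{"x":0,"y":0,"z":0,"turn":0}]'
python3 -m crank '[{"x":-0.4,"y":0,"z":0,"turn":0},{"x":-0.4,"y":0,"z":0,"turn":0},{"x":-0.4,"y":0,"z":0,"turn":0},{"x":-0.4,"y":0,"z":0,"turn":0},{"x":0,"y":0,"z":0,"turn":0}]'
```

```text
time: 7.8
tool_pos: [0.4162, 0.3367, 0.028]
tool_rot: [0.001, -0.264, 0.965, 0.0]
contact_force: [0.8, 1.1, 1.3]
gripper_width: 0.276
grasp_force: 60.1
time: 8.3
tool_pos: [0.43, 0.3449, 0.028]
tool_rot: [0.001, -0.264, 0.965, 0.0]
contact_force: [1.0, 0.6, 1.9]
gripper_width: 0.274
grasp_force: 60.2
```

```bash
python3 -m crank '[{"x":-0.4,"y":0,"z":0,"turn":0},{"x":-0.4,"y":0,"z":0,"turn":0},{"x":-0.4,"y":0,"z":0,"turn":0},{"x":-0.4,"y":0,"z":0,"turn":0},{"x":0,"y":0,"z":0,"turn":0}]'
python3 -m crank '[{"x":-0.4,"y":0,"z":0,"turn":0},{"x":-0.4,"y":0,"z":0,"turn":0},{"x":-0.4,"y":0,"z":0,"turn":0},{"x":-0.2,"y":0,"z":0,"turn":0},{"x":0,"y":0,"z":0,"turn":0}]'
python3 - <<'E'
from al import *
from plant import manip
p,d=manip.grab_frame('top');L=fence(d)
t=(L[:,2]>69)&(L[:,2]<82)&(abs(L[:,1])<66)
for x in (-100,-85,-70,-55,-40):
    y=np.sort(L[t&(abs(L[:,0]-x)<3)][:,1]);print(x,y.round(0).tolist())
cv2.imwrite('pics/t3.png',cv2.resize(p[150:250,100:250,::-1],None,fx=4,fy=4))
E
```

```text
time: 8.8
tool_pos: [0.4437, 0.3529, 0.028]
tool_rot: [0.001, -0.264, 0.965, 0.0]
contact_force: [0.7, 0.0, 2.5]
gripper_width: 0.275
grasp_force: 60.4
time: 9.3
tool_pos: [0.4553, 0.3596, 0.028]
tool_rot: [0.0, -0.264, 0.965, -0.0]
contact_force: [-0.4, -1.8, 4.7]
gripper_width: 0.275
grasp_force: 60.6
-100 [-62.0, -61.0, -60.0, -59.0, -58.0]
-85 [-62.0, -60.0, -59.0]
-70 [-62.0, -60.0, -59.0, -58.0, -57.0]
-55 [-62.0, -61.0, -60.0, -59.0, -58.0, -57.0, -56.0, -54.0]
-40 [-61.0, -60.0, -59.0, -57.0, -56.0, -56.0, -55.0, -54.0, -53.0, -52.0, -50.0, -49.0, -48.0, -47.0]
```

View pics/t3.png

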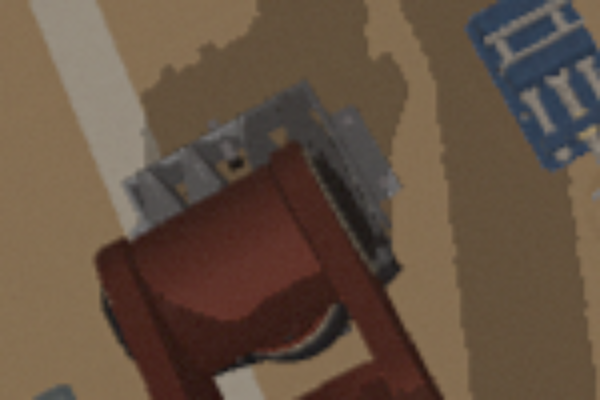

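The top view shows the row upright in the fence with the buffer still visible at (235,160); the gripper covers the cassette. Next I release, back off, close the fingers and lower slightly.

```bash
python3 -m crank '[{"x":0,"y":0,"z":0,"turn":0},{"x":0,"y":0,"z":0,"turn":0},{"x":0,"y":0,"z":0,"turn":0},{"x":0,"y":0,"z":0,"turn":0},{"x":0,"y":0,"z":0,"turn":0}]' 65
python3 -m crank '[{"x":1,"y":0,"z":0,"turn":0},{"x":2,"y":0,"z":0,"turn":0},{"x":2,"y":0,"z":0,"turn":0},{"x":2,"y":0,"z":0,"turn":0},{"x":0,"y":0,"z":0.6,"turn":0}]'
python3 -m crank '[{"x":0,"y":0,"z":0,"turn":0},{"x":0,"y":0,"z":0,"turn":0},{"x":0,"y":0,"z":0,"turn":0},{"x":0,"y":0,"z":0,"turn":0},{"x":0,"y":0,"z":0,"turn":0}]' 0
python3 -m crank '[{"x":0,"y":0,"z":0,"turn":0},{"x":0,"y":0,"z":0,"turn":0},{"x":0,"y":0,"z":0,"turn":0}]'
python3 - <<'E'
from al import *
from plant import manip
p,d=manip.grab_frame('top');L=fence(d)
t=(L[:,2]>69)&(L[:,2]<82)&(abs(L[:,1])<66)
for x in (-120,-100,-85,-70,-55,-40):
    y=np.sort(L[t&(abs(L[:,0]-x)<3)][:,1]);print(x,y.round(0).tolist())
k=t&(abs(L[:,1])<8);print(np.percentile(L[k][:,0],[.5,99.5]))
ims=[cv2.resize(p[150:250,100:250,::-1],(525,350))]
p,d=manip.grab_frame('scene');ims.append(cv2.resize(p[140:240,150:225,::-1],(262,350)))
cv2.imwrite('pics/t4.png',np.hstack(ims))
E
```

```text
time: 9.85
tool_pos: [0.4548, 0.3596, 0.0276]
tool_rot: [-0.0, -0.264, 0.965, -0.0]
contact_force: [-0.6, 0.5, 0.2]
gripper_width: 0.649
grasp_force: 0.0
time: 10.35
tool_pos: [0.3927, 0.3231, 0.0215]
tool_rot: [-0.0, -0.264, 0.964, -0.0]
contact_force: [-0.3, 0.4, 0.4]
gripper_width: 0.651
grasp_force: 0.0
time: 10.85
tool_pos: [0.3951, 0.3242, 0.0219]
tool_rot: [0.0, -0.264, 0.965, 0.0]
contact_force: [-0.6, -0.6, 0.1]
gripper_width: 0.001
grasp_force: 0.0
time: 11.15
tool_pos: [0.3947, 0.324, 0.0218]
tool_rot: [0.0, -0.264, 0.965, -0.0]
contact_force: [-0.7, 0.1, -0.2]
gripper_width: 0.0
grasp_force: 0.0
-120 [-11.0, -10.0, -8.0, -8.0, -6.0, -5.0, -4.0, -3.0, -2.0, -2.0, -1.0, 1.0, 3.0, 4.0, 5.0, 6.0, 7.0, 8.0, 8.0, 9.0, 11.0, 13.0]
-100 [-62.0, -61.0, -60.0, -59.0, -58.0, -57.0, -54.0, -53.0, -51.0, -50.0, -49.0, -48.0, -47.0, -45.0, -44.0, -43.0, -42.0, -41.0, -40.0, -36.0, -35.0, -34.0, -33.0, -32.0, -31.0, -29.0, -28.0, -27.0, -26.0, -26.0, -25.0, -24.0, -23.0, -22.0, -21.0, -19.0, -18.0, -17.0, -16.0, -15.0, -14.0, -10.0, -9.0, -8.0, -7.0, -6.0, -5.0, -4.0, -3.0, -2.0, -0.0, 
[... 2384 characters left out ...]
0, 58.0, 60.0, 61.0, 61.0, 64.0]
-40 [-62.0, -61.0, -60.0, -59.0, -57.0, -56.0, -55.0, -54.0, -53.0, -52.0, -52.0, -50.0, -49.0, -48.0, -47.0, -46.0, -45.0, -44.0, -42.0, -42.0, -40.0, -39.0, -33.0, -32.0, -31.0, -30.0, -29.0, -28.0, -27.0, -25.0, -24.0, -23.0, -22.0, -21.0, -20.0, -19.0, -18.0, -18.0, -16.0, -15.0, -14.0, -13.0, -12.0, -11.0, -3.0, -3.0, -2.0, -1.0, 0.0, 1.0, 3.0, 4.0, 5.0, 11.0, 12.0, 13.0, 14.0, 15.0, 16.0, 17.0, 17.0, 19.0, 19.0, 21.0, 23.0, 24.0, 25.0, 26.0, 28.0, 29.0, 30.0, 31.0, 32.0, 33.0, 35.0, 40.0, 41.0, 42.0, 43.0, 44.0, 46.0, 47.0, 47.0, 48.0, 49.0, 50.0, 51.0, 53.0, 53.0, 54.0, 55.0, 56.0, 57.0, 58.0, 58.0, 59.0, 60.0, 61.0, 62.0]
[-124.82504817  -37.49019522]
```

View pics/t4.png

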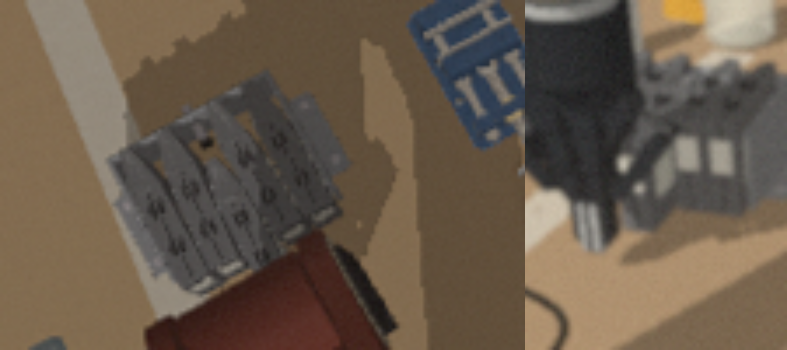

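The cassette stands upright in the gap with its nose at about -37 and y near 0. In the scene crop the closed fingers stand behind its label. Next I approach and creep forward, with a force check between steps.

```bash
cat > chk.py <<'E'
import sys,numpy as np
from plant import manip
s=manip.state();a=np.radians(30.58);f=np.array(s['contact_force']);x=np.array(s['tool_pos'])
push=-(f[0]*np.cos(a)+f[1]*np.sin(a))
print('t %.2f x %.1f y %.1f z %.1f push %.1f'%(s['time'],1000*((x[0]-.5704)*np.cos(a)+(x[1]-.428)*np.sin(a)),1000*(-(x[0]-.5704)*np.sin(a)+(x[1]-.428)*np.cos(a)),1000*x[2],push))
sys.exit(push>(float(sys.argv[1]) if len(sys.argv)>1 else 6))
E
python3 -m crank '[{"x":-1.5,"y":0.05,"z":0,"turn":0},{"x":-1.5,"y":0,"z":0,"turn":0},{"x":-0.5,"y":0,"z":0,"turn":0},{"x":-0.3,"y":0,"z":0,"turn":0},{"x":0,"y":0,"z":0,"turn":0}]' >/dev/null; python3 chk.py && 
python3 -m crank '[{"x":-0.3,"y":0,"z":0,"turn":0},{"x":-0.2,"y":0,"z":0,"turn":0},{"x":0,"y":0,"z":0,"turn":0}]' >/dev/null; python3 chk.py && 
python3 -m crank '[{"x":-0.2,"y":0,"z":0,"turn":0},{"x":-0.1,"y":0,"z":0,"turn":0},{"x":0,"y":0,"z":0,"turn":0}]' >/dev/null; python3 chk.py &&
python3 -m crank '[{"x":-0.2,"y":0,"z":0,"turn":0},{"x":0,"y":0,"z":0,"turn":0}]' >/dev/null; python3 chk.py
```

```text
t 11.75 x -166.4 y 0.4 z 21.7 push -0.5
t 11.75 x -166.4 y 0.4 z 21.7 push -0.5
t 11.75 x -166.4 y 0.4 z 21.7 push -0.5
t 11.75 x -166.4 y 0.4 z 21.7 push -0.5False
False
False
False
```

```bash
sed -i 's/sys.exit(\(.*\))$/sys.exit(int(\1))/' chk.py; tail -1 chk.py
python3 chk.py && python3 -m crank '[{"x":-0.3,"y":0,"z":0,"turn":0},{"x":-0.2,"y":0,"z":0,"turn":0},{"x":0,"y":0,"z":0,"turn":0}]' >/dev/null && python3 chk.py && 
python3 -m crank '[{"x":-0.2,"y":0,"z":0,"turn":0},{"x":-0.1,"y":0,"z":0,"turn":0},{"x":0,"y":0,"z":0,"turn":0}]' >/dev/null && python3 chk.py &&
python3 -m crank '[{"x":-0.15,"y":0,"z":0,"turn":0},{"x":0,"y":0,"z":0,"turn":0}]' >/dev/null && python3 chk.py &&
python3 -m crank '[{"x":-0.15,"y":0,"z":0,"turn":0},{"x":0,"y":0,"z":0,"turn":0}]' >/dev/null && python3 chk.py &&
python3 -m crank '[{"x":-0.15,"y":0,"z":0,"turn":0},{"x":0,"y":0,"z":0,"turn":0}]' >/dev/null && python3 chk.py
```

```text
sys.exit(int(push>(float(sys.argv[1]) if len(sys.argv)>1 else 6)))
t 11.75 x -166.4 y 0.4 z 21.7 push -0.5
t 12.05 x -161.1 y 0.4 z 21.9 push -0.3
t 12.35 x -158.3 y 0.4 z 21.7 push -0.6
t 12.55 x -156.6 y 0.4 z 21.8 push 0.6
t 12.75 x -155.0 y 0.4 z 21.8 push 0.7
t 12.95 x -153.4 y 0.4 z 21.9 push 0.5
```

```bash
python3 -m crank '[{"x":-0.15,"y":0,"z":0,"turn":0},{"x":0,"y":0,"z":0,"turn":0}]' >/dev/null && python3 chk.py &&
python3 -m crank '[{"x":-0.1,"y":0,"z":0,"turn":0},{"x":0,"y":0,"z":0,"turn":0}]' >/dev/null && python3 chk.py &&
python3 -m crank '[{"x":-0.1,"y":0,"z":0,"turn":0},{"x":0,"y":0,"z":0,"turn":0}]' >/dev/null && python3 chk.py &&
python3 -m crank '[{"x":-0.1,"y":0,"z":0,"turn":0},{"x":0,"y":0,"z":0,"turn":0}]' >/dev/null && python3 chk.py &&
python3 -m crank '[{"x":-0.1,"y":0,"z":0,"turn":0},{"x":0,"y":0,"z":0,"turn":0}]' >/dev/null && python3 chk.py &&
python3 -m crank '[{"x":-0.1,"y":0,"z":0,"turn":0},{"x":0,"y":0,"z":0,"turn":0}]' >/dev/null && python3 chk.py &&
python3 -m crank '[{"x":-0.1,"y":0,"z":0,"turn":0},{"x":0,"y":0,"z":0,"turn":0}]' >/dev/null && python3 chk.py &&
python3 -m crank '[{"x":-0.1,"y":0,"z":0,"turn":0},{"x":0,"y":0,"z":0,"turn":0}]' >/dev/null && python3 chk.py &&
python3 -m crank '[{"x":-0.1,"y":0,"z":0,"turn":0},{"x":0,"y":0,"z":0,"turn":0}]' >/dev/null && python3 chk.py &&
python3 -m crank '[{"x":-0.1,"y":0,"z":0,"turn":0},{"x":0,"y":0,"z":0,"turn":0}]' >/dev/null && python3 chk.py
```

```text
t 13.15 x -151.9 y 0.4 z 21.9 push 0.5
t 13.35 x -151.0 y 0.4 z 21.8 push 0.3
t 13.55 x -150.1 y 0.4 z 21.8 push 0.3
t 13.75 x -149.1 y 0.4 z 21.8 push -0.1
t 13.95 x -148.0 y 0.3 z 21.8 push 0.3
t 14.15 x -147.1 y 0.4 z 21.8 push 1.0
t 14.35 x -146.0 y 0.4 z 21.8 push 0.7
t 14.55 x -145.0 y 0.4 z 21.8 push 0.8
t 14.75 x -144.0 y 0.4 z 21.8 push 1.1
t 14.95 x -143.1 y 0.4 z 21.8 push 0.8
```

```bash
python3 -m crank '[{"x":-0.1,"y":0,"z":0,"turn":0},{"x":0,"y":0,"z":0,"turn":0}]' >/dev/null && python3 chk.py 4 &&
python3 -m crank '[{"x":-0.1,"y":0,"z":0,"turn":0},{"x":0,"y":0,"z":0,"turn":0}]' >/dev/null && python3 chk.py 4 &&
python3 -m crank '[{"x":-0.1,"y":0,"z":0,"turn":0},{"x":0,"y":0,"z":0,"turn":0}]' >/dev/null && python3 chk.py 4 &&
python3 -m crank '[{"x":-0.1,"y":0,"z":0,"turn":0},{"x":0,"y":0,"z":0,"turn":0}]' >/dev/null && python3 chk.py 4 &&
python3 -m crank '[{"x":-0.1,"y":0,"z":0,"turn":0},{"x":0,"y":0,"z":0,"turn":0}]' >/dev/null && python3 chk.py 4 &&
python3 -m crank '[{"x":-0.1,"y":0,"z":0,"turn":0},{"x":0,"y":0,"z":0,"turn":0}]' >/dev/null && python3 chk.py 4 &&
python3 -m crank '[{"x":-0.1,"y":0,"z":0,"turn":0},{"x":0,"y":0,"z":0,"turn":0}]' >/dev/null && python3 chk.py 4 &&
python3 -m crank '[{"x":-0.1,"y":0,"z":0,"turn":0},{"x":0,"y":0,"z":0,"turn":0}]' >/dev/null && python3 chk.py 4 &&
python3 -m crank '[{"x":-0.1,"y":0,"z":0,"turn":0},{"x":0,"y":0,"z":0,"turn":0}]' >/dev/null && python3 chk.py 4 &&
python3 -m crank '[{"x":-0.1,"y":0,"z":0,"turn":0},{"x":0,"y":0,"z":0,"turn":0}]' >/dev/null && python3 chk.py 4
```

```text
t 15.15 x -142.7 y 0.4 z 21.5 push 2.9
t 15.35 x -142.5 y 0.4 z 21.2 push 6.4
```

```bash
python3 -m crank '[{"x":0,"y":0,"z":0,"turn":0}]' >/dev/null; python3 chk.py 8 &&
python3 -m crank '[{"x":-0.1,"y":0,"z":0,"turn":0},{"x":0,"y":0,"z":0,"turn":0}]' >/dev/null && python3 chk.py 11 &&
python3 -m crank '[{"x":-0.1,"y":0,"z":0,"turn":0},{"x":0,"y":0,"z":0,"turn":0}]' >/dev/null && python3 chk.py 13 &&
python3 -m crank '[{"x":-0.05,"y":0,"z":0,"turn":0},{"x":0,"y":0,"z":0,"turn":0}]' >/dev/null && python3 chk.py 13
```

```text
t 15.45 x -142.5 y 0.4 z 21.2 push 5.6
t 15.65 x -142.3 y 0.4 z 20.8 push 7.8
t 15.85 x -142.2 y 0.5 z 20.4 push 9.4
t 16.05 x -142.2 y 0.5 z 20.1 push 10.8
```

```bash
python3 -m crank '[{"x":-0.1,"y":0,"z":0,"turn":0},{"x":0,"y":0,"z":0,"turn":0}]' >/dev/null && python3 chk.py 14 &&
python3 -m crank '[{"x":-0.1,"y":0,"z":0,"turn":0},{"x":0,"y":0,"z":0,"turn":0}]' >/dev/null && python3 chk.py 14 &&
python3 -m crank '[{"x":-0.05,"y":0,"z":0,"turn":0},{"x":0,"y":0,"z":0,"turn":0}]' >/dev/null && python3 chk.py 14; python3 -c "
from plant import manip;s=manip.state();print(s['tool_rot'],s['contact_force'])"
```

```text
t 16.25 x -142.0 y 0.5 z 19.8 push 13.3
t 16.45 x -141.9 y 0.6 z 19.4 push 14.3
[-0.00611387 -0.26406651  0.96448359 -0.00170625] [-12.41574787  -7.00707787   3.18706395]
```

```bash
python3 -m crank '[{"x":0,"y":0,"z":0,"turn":0},{"x":0,"y":0,"z":0,"turn":0},{"x":0,"y":0,"z":0,"turn":0}]' >/dev/null; python3 chk.py
python3 -m crank '[{"x":0,"y":0,"z":0,"turn":0},{"x":0,"y":0,"z":0,"turn":0},{"x":0,"y":0,"z":0,"turn":0}]' >/dev/null; python3 chk.py
python3 -m crank '[{"x":0.2,"y":0,"z":0,"turn":0},{"x":0.2,"y":0,"z":0,"turn":0},{"x":0.2,"y":0,"z":0,"turn":0},{"x":0.4,"y":0,"z":0,"turn":0},{"x":1,"y":0,"z":0,"turn":0}]' >/dev/null; python3 chk.py
python3 -m crank '[{"x":3,"y":0,"z":0,"turn":0},{"x":3,"y":0,"z":0,"turn":0},{"x":0,"y":0,"z":-4,"turn":0},{"x":0,"y":0,"z":-4,"turn":0},{"x":0,"y":0,"z":-4,"turn":0}]' >/dev/null
python3 -m crank '[{"x":0,"y":-4,"z":-2,"turn":0},{"x":0,"y":-4,"z":0,"turn":0},{"x":0,"y":-4,"z":0,"turn":0},{"x":0,"y":-4,"z":0,"turn":0},{"x":0,"y":0,"z":0,"turn":0}]' >/dev/null; python3 chk.py
python3 - <<'E'
from al import *
from plant import manip
p,d=manip.grab_frame('top');L=fence(d)
t=(L[:,2]>69)&(L[:,2]<85)&(abs(L[:,1])<66)&(L[:,0]>-150)&(L[:,0]<5)
for a,b in((38,66),(13,38),(-12,12),(-37,-13),(-66,-38)):
    k=t&(L[:,1]>a)&(L[:,1]<b);r=cv2.minAreaRect(L[k][:,:2].astype(np.float32));print(np.round(r[0],1),np.round(r[1],1),round(r[2],1),'z',np.percentile(L[k][:,2],[3,50,97]).round(1),'x',L[k][:,0].min().round(1))
ims=[cv2.resize(p[150:250,100:250,::-1],(525,350))]
p,d=manip.grab_frame('scene');ims.append(cv2.resize(p[140:240,150:225,::-1],(262,350)))
cv2.imwrite('pics/t5.png',np.hstack(ims))
E
```

```text
t 16.75 x -141.9 y 0.6 z 19.4 push 14.2
t 17.05 x -141.9 y 0.6 z 19.4 push 15.3
t 17.55 x -155.4 y 0.3 z 22.8 push -0.0
t 18.55 x -216.6 y -163.3 z 162.5 push 0.3
[-55.8  51. ] [ 25.  110.5] 89.7 z [71.1 75.  79.7] x -111.0
[-54.9  24.4] [ 23.9 109.7] 88.1 z [71.2 75.  79.5] x -110.0
[-73.7  -0.1] [110.   23.5] 0.3 z [70.7 75.  79. ] x -128.6
[-54.8 -25. ] [109.7  23.5] 0.5 z [70.6 75.2 79.7] x -109.7
[-54.5 -50.7] [ 24.5 110.6] 89.7 z [71.1 75.  79.5] x -109.8
```

View pics/t5.png

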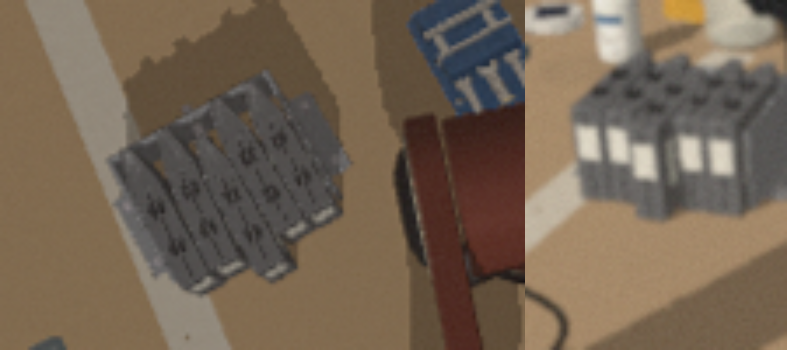

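All five cassettes stand upright and in line, with the stowed one at x = -73.7 mm, y = -0.1 mm, and the arm is clear. Handing in.

```bash
python3 -c "
from plant import manip;print(manip.job_done())"
```

```text
the job is handed in; nothing more can be done
None
```

The cassette is stowed upright in the middle of the row, pressed on the buffer at about 14–15 N for over half a second, with the other four upright and in line; the job is handed in at about 19 s, and no verdict was returned.

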